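# Find the full sugar tin by its weight and hold it up

## Task

Three identical steel sugar tins stand in a row on the worktop and only one of them is full. Working from left to right (as the robot sees them), lift each tin clear of the worktop to feel its weight, standing it back upright where it stood and letting go before you take the next; do not drop or tip any, and leave everything else where it is. Finish holding the heaviest tin upright in the gripper over the front of the worktop, its foot at least 10 cm above the worktop, without putting it down or letting go, while the two lighter tins stand in their own places.

Things in the scene. Friction and masses are not known exactly. Their poses are not given: they have to be found in the camera images.
- tin_a_mid (a point): centre of one of three identical closed sugar tins: plain bare-steel upright cylinders, diameter 58 mm, height 105 mm, flat lid fast to the tin (a fine seam 80 mm up), so it can be gripped at any height; this point is half-way up, 52.5 mm above the foot, z along the axis. They look alike; the weight can only be told by lifting
- tin_b_mid (a point): centre of another of the three tins, as tin_a_mid. Each tin weighs between 0.1 and 0.6 kg; the heaviest is at least 0.2 kg heavier than either of the others
- tin_c_mid (a point): centre of another of the three tins, as tin_a_mid. The tins stand on the worktop (z = 0) in a loose row across it, axes 12 cm or more apart: left place y about +0.2, middle y about 0, right y about -0.2; which tin is in which place changes
- tin_a: the same tin as tin_a_mid, origin at the centre of its underside, z up its axis. Behind the row (x over 0.58) stand a toaster and a kettle, fixed, up to 235 mm high; a wall cupboard hangs above them, its doors at x about 0.59, its underside 0.53 m above the worktop: keep wrist and forearm clear of it
- tin_b: the same tin as tin_b_mid, origin at the centre of its underside, z up its axis
- tin_c: the same tin as tin_c_mid, origin at the centre of its underside, z up its axis
- tea_light: tea light, 38 mm across, 15 mm high, between the left and middle tins; origin: centre of its underside. A bystander
- teaspoon: steel teaspoon, 130 x 27 x 11 mm, lying roughly along x between the middle and right tins; origin: centre of its underside. A bystander
- salt_shaker: clear salt shaker with grey cap, 44 mm across, 90 mm high, behind the row; origin: centre of its underside. A bystander
- jam_jar: glass jam jar with white lid, 68 mm across, 84 mm high, behind the row on the left; origin: centre of its underside. A bystander
- foil_pouch: standing black and white pouch, 46 x 94 x 104 mm, behind the row; origin: centre of its underside. A bystander
- seed_jar: spice jar with yellow cap, 42 mm across, 106 mm high, behind the row at the far right; origin: centre of its underside. A bystander

How it is judged:
On the way, in this order (a step that is already met when the one before it is completed fails the run):
1. the left tin is lifted clear of the worktop (((world y of tin_a_mid above 0.1 m and height (world z) of tin_a_mid above 0.0605 m and angle between tin_a_mid's own z axis and vertical below 0.35 rad) or (world y of tin_b_mid above 0.1 m and height (world z) of tin_b_mid above 0.0605 m and angle between tin_b_mid's own z axis and vertical below 0.35 rad) or (world y of tin_c_mid above 0.1 m and height (world z) of tin_c_mid above 0.0605 m and angle between tin_c_mid's own z axis and vertical below 0.35 rad))), for 0.2 s.
2. after the left tin's heft all three tins stand in their places again, let go (height (world z) of each of tin_a_mid, tin_b_mid, tin_c_mid below 0.0565 m and angle between each of tin_a_mid, tin_b_mid, tin_c_mid's own z axis and vertical below 0.1 rad and distance of each of tin_a_mid, tin_b_mid, tin_c_mid from where it was at the start of the episode below 0.03 m and contact force between the fingers and tin_a below 0.3 N and contact force between the fingers and tin_b below 0.3 N and contact force between the fingers and tin_c below 0.3 N), for 0.1 s.
3. the middle tin is lifted clear of the worktop (((world y of tin_a_mid between -0.1 and 0.1 m and height (world z) of tin_a_mid above 0.0605 m and angle between tin_a_mid's own z axis and vertical below 0.35 rad) or (world y of tin_b_mid between -0.1 and 0.1 m and height (world z) of tin_b_mid above 0.0605 m and angle between tin_b_mid's own z axis and vertical below 0.35 rad) or (world y of tin_c_mid between -0.1 and 0.1 m and height (world z) of tin_c_mid above 0.0605 m and angle between tin_c_mid's own z axis and vertical below 0.35 rad))), for 0.2 s.
4. after the middle tin's heft all three tins stand in their places again, let go (all of step 2), for 0.1 s.
5. the right tin is lifted clear of the worktop (((world y of tin_a_mid below -0.1 m and height (world z) of tin_a_mid above 0.0605 m and angle between tin_a_mid's own z axis and vertical below 0.35 rad) or (world y of tin_b_mid below -0.1 m and height (world z) of tin_b_mid above 0.0605 m and angle between tin_b_mid's own z axis and vertical below 0.35 rad) or (world y of tin_c_mid below -0.1 m and height (world z) of tin_c_mid above 0.0605 m and angle between tin_c_mid's own z axis and vertical below 0.35 rad))), for 0.2 s.
At the end, for the whole second after the job is handed in: Heaviest tin gripped, still, upright within 15 deg, foot 10 cm or more up, axis at x 0.30-0.62 m, touching no other tin; the two lighter ones (weight under 3.4 N) stand upright, untouched, within 3 cm of where they began; the rest within 4 cm of their starts (((height (world z) of tin_a_mid above 0.1525 m and angle between tin_a_mid's own z axis and vertical below 0.26 rad and contact force between the fingers and tin_a above 1 N and linear speed of tin_a below 0.03 m/s and world x of tin_a_mid between 0.3 and 0.62 m and height (world z) of each of tin_b_mid, tin_c_mid below 0.0565 m and angle between each of tin_b_mid, tin_c_mid's own z axis and vertical below 0.1 rad and distance of each of tin_b_mid, tin_c_mid from where it was at the start of the episode below 0.03 m and contact force between the fingers and tin_b below 0.3 N and contact force between tin_a and tin_b below 0.2 N and linear speed of each of tin_b, tin_c below 0.02 m/s and contact force between each of tin_b, tin_c and anything else below 3.4 N and contact force between the fingers and tin_c below 0.3 N and contact force between tin_a and tin_c below 0.2 N) or (height (world z) of tin_b_mid above 0.1525 m and angle between tin_b_mid's own z axis and vertical below 0.26 rad and contact force between the fingers and tin_b above 1 N and linear speed of tin_b below 0.03 m/s and world x of tin_b_mid between 0.3 and 0.62 m and height (world z) of each of tin_a_mid, tin_c_mid below 0.0565 m and angle between each of tin_a_mid, tin_c_mid's own z axis and vertical below 0.1 rad and distance of each of tin_a_mid, tin_c_mid from where it was at the start of the episode below 0.03 m and contact force between the fingers and tin_a below 0.3 N and contact force between tin_b and tin_a below 0.2 N and linear speed of each of tin_a, tin_c below 0.02 m/s and contact force between each of tin_a, tin_c and anything else below 3.4 N and contact force between the fingers and tin_c below 0.3 N and contact force between tin_b and tin_c below 0.2 N) or (height (world z) of tin_c_mid above 0.1525 m and angle between tin_c_mid's own z axis and vertical below 0.26 rad and contact force between the fingers and tin_c above 1 N and linear speed of tin_c below 0.03 m/s and world x of tin_c_mid between 0.3 and 0.62 m and height (world z) of each of tin_a_mid, tin_b_mid below 0.0565 m and angle between each of tin_a_mid, tin_b_mid's own z axis and vertical below 0.1 rad and distance of each of tin_a_mid, tin_b_mid from where it was at the start of the episode below 0.03 m and contact force between the fingers and tin_a below 0.3 N and contact force between tin_c and tin_a below 0.2 N and linear speed of each of tin_a, tin_b below 0.02 m/s and contact force between each of tin_a, tin_b and anything else below 3.4 N and contact force between the fingers and tin_b below 0.3 N and contact force between tin_c and tin_b below 0.2 N)) and distance of each of tea_light, teaspoon, salt_shaker, jam_jar, foil_pouch, seed_jar from where it was at the start of the episode below 0.04 m); the arm keeps its last pose, push and grip.
It fails at once if a tin is tipped over (angle between any of tin_a_mid, tin_b_mid, tin_c_mid's own z axis and vertical above 0.6 rad).
It fails at once if a tin is dropped: it is in the air, more than 15 mm up, with no finger touching it ((height (world z) of tin_a_mid above 0.0675 m and contact force between the fingers and tin_a below 0.01 N) or (height (world z) of tin_b_mid above 0.0675 m and contact force between the fingers and tin_b below 0.01 N) or (height (world z) of tin_c_mid above 0.0675 m and contact force between the fingers and tin_c below 0.01 N)).
It fails at once if one of the other things is displaced by more than 4 cm (distance of any of tea_light, teaspoon, salt_shaker, jam_jar, foil_pouch, seed_jar from where it was at the start of the episode above 0.04 m).
It also fails if it takes over 67 s, if anything falls off the work surface, if the arm or the gripper's body presses on something with over 40 N, if the wrist force passes 120 N, or if a joint passes its speed limit or range.

## Robot

A 6-joint arm with a two-finger parallel gripper is mounted at the origin on a cart in front of the work surface, level with it; the furniture and walls round the work are solid. World frame = base frame: x ahead of the robot, y to its left, z up, the work surface at z = 0. Lengths are in m, angles in rad, forces in N, time in s.
With the tool pointing down it reaches from about 0.4 to 0.925 m from the base axis. Payload 3.4 kg.
Tool frame: the origin (TCP) lies midway between the tips of the shut fingers; the grasp point (between the pads) lies 19 mm behind it; z points along the fingers, y is the direction in which the jaws open and shut (so a half turn about z gives the same grasp; the last joint's range is limited). The gripper opens to 85 mm and grips with 20 to 120 N. Pads are 22 mm wide; open, the fingers measure 114 mm over their backs; the gripper's body (76 mm by 85 mm) begins 54 mm behind the grasp point. The pads swing forward as they close: fully open they stand 13 mm farther back than shut.
Start: joints at [1.272, 0.307, 1.506, -0, 1.328, -0.073], TCP at [0.128, 0.561, 0.231] pointing down, gripper open.
Joint ranges: [-3.12, 3.12], [-1.05, 2.28], [0.14, 2.33], [-1.42, 4.57], [0.1, 2.73], [-2.68, 2.68]. Speed limits (rad/s): [2.57, 2.57, 3.14, 3.14, 3.14, 3.14].

## Interface

Orientations are given as a rotation vector (axis times angle).
In Python, from cell import read_state, eyes, ticket, recognise, outline_of gives the robot as it stands.
- The arm moves only by the shell command python3 -m creep 'ROWS' [FORCE]. ROWS is JSON, a list of rows, each a list of 3 entries, a list of its own where there are three numbers: the turn, a rotation vector about the tool's x, y, z in degrees, then the shift along the tool's x, y, z in m, then the opening in per cent of the stroke, from 0 (shut) to 100 (fully open). A call has 1 to 8 rows; each row shifts and turns the commanded pose from where the row before left it, along the tool's axes as they then stand; what a row does not reach is not made up. A row lasts 1/10 s, in which the tool goes at most 50 mm and 8.59 degrees, less where a joint would pass 70% of its speed; a pose out of reach is approached as far as the arm can. A call is refused whole if a number of a shift passes 0.05 or a number of a turn 8.59, either way. A call with a gripper value outside its range is refused whole. The fingers move at their own pace and stop on an object; FORCE is the grip in N (left out, the last holds). Time passes only in rows, so rows that do not move let the fingers close. It gives the time, the measured TCP pose, the force and the opening at its end, in the units of the state.
- read_state(): the state, without advancing time (a new reading comes with each control period).
- eyes.snapshot(name): name is "side" or "top"; returns a dict with "pixels" (480x640x3 uint8, blue, green, red), "mtx" (3x3 intrinsics, pixels), "k1" (the pictures are not rectified: a ray, as slopes to the right and down, at radius r is drawn at 1 + k1 r^2 times it, then the intrinsics apply), "R" (3x3) and "t" (3): a world point X has camera coordinates R X + t. Camera axes: x right, y down, z forward; pixel columns grow to the right and rows downward; lengths in m; the calibration is good to about 2 mm. A picture is of the moment at which its call begins. There is no depth.
- ticket.finish_job(): hands the job in, once; it reports no verdict.
Trained networks look in a picture, given as the dict that the camera call returned (one of the last four; its "shot" number tells which), for a name from the list of things; names that differ only in an ending like _2 or _b are one class to them, and where a whole thing is asked for, a point or a joint stands for the part that bears it (a point fixed in the world has none). Each returns a list of dicts, best first, with "p" (0 to 1); they miss things now and then, are a little off and sometimes report something else, mostly with a low value. They report only what shows in the picture. A call takes as long as a camera call.
- recognise(picture, query): "pixel" ([column, row] in pixels, amid what is visible of it).
- outline_of(picture, query): "mask" (480x640 bool, what is visible of it) and "pixel" ([column, row] in pixels, amid what is visible of it).
The state is a dict: "time_s": time; "joint_positions": joint angles; "joint_vel": joint speeds; "effort": joint torques, N m; "eef_pos": TCP position; "eef_rot": TCP orientation; "force": force on the tool from outside, world axes, zero at the start; "wrist_torque": the same for the moment, N m; "width": finger opening in m.
Only numpy, scipy, OpenCV 4.12 (cv2) and the standard library are available. Lean on these libraries where they do the work, as an engineer would, in place of code of your own. Each camera call takes 0.05 s, during which the arm holds its last target. There are 200 camera calls.

## Working session

There is one attempt and no reset: what is moved stays moved. The work goes in short steps, Python scripts to look and compute and a shell command to move; the robot and the scene stay as the last step left them, time stands still between calls to the robot, and variables do not carry over. Pictures are saved under pics/ and viewed, about 8 in all and at most 12, crops included, and the job is handed in when it is done.

```bash
mkdir -p pics
cat > h.py <<'E'
import numpy as np, cv2
from scipy.spatial.transform import Rotation as Ro
from cell import read_state, eyes, ticket, recognise, outline_of
def ray(p,uv):
    K=np.array(p["mtx"]);R=np.array(p["R"]);t=np.array(p["t"])
    d=(np.array([uv[0]-K[0,2],uv[1]-K[1,2]]))/[K[0,0],K[1,1]]
    u=d.copy()
    for _ in range(20): u=d/(1+p["k1"]*(u@u))
    return -R.T@t, R.T@np.array([u[0],u[1],1])
def atz(p,uv,z):
    c,d=ray(p,uv); return c+d*(z-c[2])/d[2]
def proj(p,X):
    K=np.array(p["mtx"]);c=np.array(p["R"])@X+np.array(p["t"]);u=c[:2]/c[2];u=u*(1+p["k1"]*(u@u))
    return K[:2,:2]@u+K[:2,2]
E
python3 - <<'E'
from h import *
s=read_state();print({k:np.round(v,3).tolist() for k,v in s.items()})
for n in("top","side"):
    p=eyes.snapshot(n);cv2.imwrite(f"pics/{n}0.png",p["pixels"])
    print(n,"cam",np.round(ray(p,(320,240))[0],3),np.round(ray(p,(320,240))[1],2))
    for r in outline_of(p,"tin_a"):
        ys,xs=np.nonzero(r["mask"]);print(round(r["p"],2),np.round(r["pixel"]),xs.min(),xs.max(),ys.min(),ys.max(),np.round(atz(p,r["pixel"],.0525),3))
E
```

```text
{'time_s': 0.0, 'joint_positions': [1.272, 0.308, 1.508, 0.0, 1.328, -0.073], 'joint_vel': [-0.001, -0.001, -0.001, -0.0, 0.002, -0.001], 'effort': [0.001, -45.755, -25.19, 0.0, 0.013, -0.0], 'eef_pos': [0.128, 0.56, 0.23], 'eef_rot': [-0.352, -3.121, 0.003], 'force': [-0.637, -0.241, -0.882], 'wrist_torque': [-0.031, -0.021, 0.02], 'width': 0.085}
top cam [ 0.337 -0.007  0.889] [ 0.21 -0.   -0.98]
0.95 [426. 293.] 406 448 274 307 [ 0.425 -0.214  0.052]
0.71 [196. 270.] 174 216 251 286 [0.443 0.226 0.052]
side cam [-0.286 -0.151  0.797] [ 0.76  0.13 -0.64]
0.93 [180. 276.] 162 202 245 310 [0.449 0.232 0.052]
0.87 [302. 300.] 283 317 270 334 [0.427 0.005 0.052]
0.7 [434. 316.] 412 453 282 349 [ 0.427 -0.218  0.052]
```

View pics/top0.png

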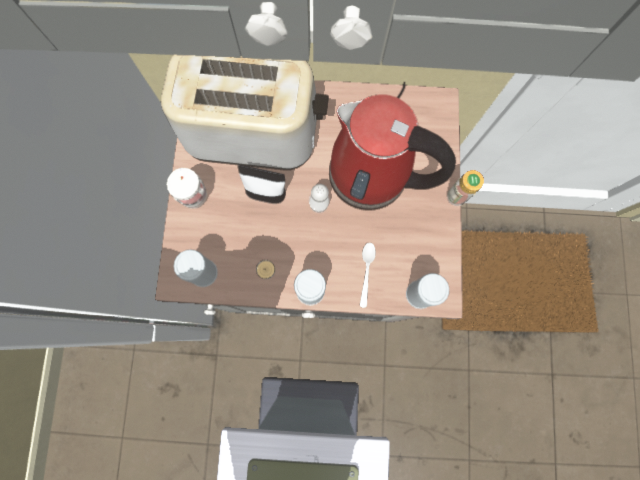

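View pics/side0.png

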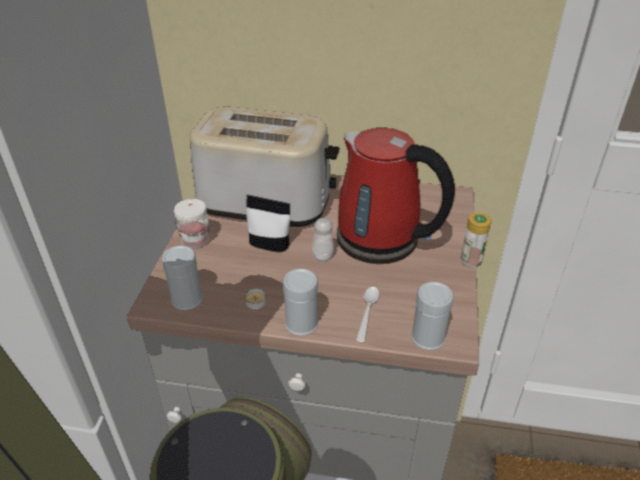

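Top: lids at about (190,265), (310,286) and (432,290), tea light (265,269), spoon (367,272). Side: all three tins stand clear, and a tall unit rises right beside the left tin. I'll fit the cylinders to the masks and measure the surroundings.

```bash
cat >> h.py <<'E'
A=np.linspace(0,2*np.pi,40)
def hull(p,x,y,z0=0):
    P=[proj(p,np.array([x+.029*np.cos(a),y+.029*np.sin(a),z])) for a in A for z in(z0,z0+.105)]
    m=np.zeros((1920,2560),np.uint8)
    cv2.fillConvexPoly(m,cv2.convexHull((np.array(P)*4+1.5).astype(np.float32).round().astype(np.int32)),1)
    return cv2.resize(m.astype(np.float32),(640,480),interpolation=cv2.INTER_AREA)
def fit(p,mask,x,y):
    from scipy.optimize import minimize
    f=lambda v:np.abs(hull(p,*v)-mask).sum()/mask.sum()
    r=minimize(f,[x,y],method="Nelder-Mead",options=dict(initial_simplex=[[x,y],[x+.01,y],[x,y+.01]],xatol=3e-4))
    return r.x,r.fun
E
python3 - <<'E'
from h import *
for n in("top","side"):
    p=eyes.snapshot(n)
    for r in outline_of(p,"tin_a"):
        q=atz(p,r["pixel"],.0525)
        v,c=fit(p,r["mask"].astype(np.float32),q[0],q[1]);print(n,round(r["p"],2),np.round(v,4),round(c,3))
    for k in("jam_jar","tea_light","teaspoon","salt_shaker","foil_pouch"):
        for r in recognise(p,k)[:1]:print(n,k,round(r["p"],2),np.round(r["pixel"]),np.round(atz(p,r["pixel"],dict(jam_jar=.042,salt_shaker=.045,foil_pouch=.05).get(k,.01))[:2],3))
    if n=="top":
        for uv in((190,265),(310,286),(432,290)):print("lid",np.round(atz(p,uv,.105),3))
        for uv in((162,300),(175,90),(462,312),(462,90)):print("edge",np.round(atz(p,uv,0),3))
    else:
        for uv in((138,325),(160,250),(470,355)):print("edge",np.round(atz(p,uv,0),3))
        for uv in((0,130),(100,430)):
            c,d=ray(p,uv);print("panel y=.28:",np.round(c+d*(.28-c[1])/d[1],3))
E
```

```text
top 0.83 [0.4211 0.0069] 0.049
top 0.64 [0.4442 0.2242] 0.106
top jam_jar 0.6 [185. 188.] [0.609 0.27 ]
top tea_light 0.55 [266. 267.] [0.463 0.098]
top teaspoon 0.58 [366. 265.] [ 0.479 -0.104]
top salt_shaker 0.76 [321. 200.] [ 0.598 -0.005]
top foil_pouch 0.82 [261. 186.] [0.62  0.117]
lid [0.444 0.223 0.105]
lid [0.42  0.005 0.105]
lid [ 0.425 -0.211  0.105]
edge [0.385 0.302 0.   ]
edge [0.851 0.337 0.   ]
edge [ 0.396 -0.299  0.   ]
edge [ 0.889 -0.307  0.   ]
side 0.96 [ 0.4261 -0.2135] 0.068
side 0.83 [0.4453 0.2258] 0.067
side 0.82 [0.4217 0.0062] 0.053
side jam_jar 0.73 [195. 224.] [0.61  0.261]
side tea_light 0.7 [257. 298.] [0.459 0.097]
side teaspoon 0.94 [368. 309.] [ 0.466 -0.105]
side foil_pouch 0.88 [268. 222.] [0.629 0.113]
edge [ 0.368  0.289 -0.   ]
edge [0.566 0.325 0.   ]
edge [ 0.399 -0.284  0.   ]
panel y=.28: [0.212 0.28  0.477]
panel y=.28: [ 0.179  0.28  -0.035]
```

Run:
```python
import cv2,numpy as np
a=cv2.imread("pics/top0.png")[220:480,0:330];b=cv2.imread("pics/side0.png")[0:480,0:300]
a=cv2.resize(a,None,fx=1.4,fy=1.4,interpolation=2);b=cv2.resize(b,None,fx=1.1,fy=1.1)
m=np.zeros((528,800,3),np.uint8);m[:a.shape[0],:a.shape[1]]=a;m[:,800-330:][:b.shape[0]]=b
m=np.clip(m.astype(float)*1.4,0,255).astype(np.uint8);cv2.imwrite("pics/c1.png",m)
```

```text
(no output)
```

View pics/c1.png

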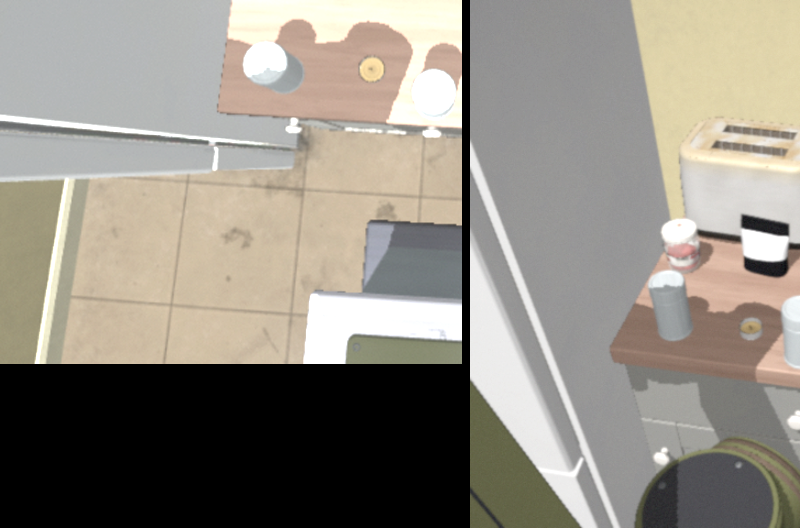

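The view shows the tall unit's vertical edges converging on the nadir. Its front face is at x≈0.33 and its side at y≈0.40, so I have to go round its corner with y falling first. Jaws will be set along world y (tool x = −X, y = +Y, z = −Z).

```bash
python3 -m creep '[[[0,0,-6.4],[0,0,0],100],[[0,0,-6.4],[0,0,0],100],[[0,0,0],[-0.0144,-0.036,0],100],[[0,0,0],[-0.0144,-0.036,0],100],[[0,0,0],[-0.0144,-0.036,0],100],[[0,0,0],[-0.0144,-0.036,0],100],[[0,0,0],[-0.0144,-0.036,0],100],[[0,0,0],[0,0,0],100]]' 50
```

```text
time_s: 1.7
eef_pos: [0.2002, 0.376, 0.2311]
eef_rot: [-0.007, -3.141, 0.005]
force: [0.1, 0.2, -0.4]
width: 0.0854
```

```bash
python3 -m creep '[[[0,0,0],[-0.026,-0.022,0],100],[[0,0,0],[-0.026,-0.022,0],100],[[0,0,0],[-0.027,-0.022,0],100],[[0,0,0],[-0.033,-0.017,0],100],[[0,0,0],[-0.033,-0.017,0],100],[[0,0,0],[-0.033,-0.017,0],100],[[0,0,0],[-0.033,-0.017,0],100],[[0,0,0],[-0.033,-0.017,0],100]]'
python3 -m creep '[[[0,0,0],[0,0,0],100],[[0,0,0],[0,0,0],100]]'
python3 - <<'E'
from h import *
p=eyes.snapshot("side");cv2.imwrite("pics/s2.png",p["pixels"]);print(np.round(read_state()["joint_positions"],2),read_state()["effort"])
E
```

```text
time_s: 2.5
eef_pos: [0.4455, 0.2291, 0.2315]
eef_rot: [0.002, 3.141, 0.001]
force: [-0.2, 0.2, 0.0]
width: 0.0855
time_s: 2.7
eef_pos: [0.4445, 0.2293, 0.2311]
eef_rot: [-0.005, -3.141, -0.001]
force: [-0.1, 0.5, -0.1]
width: 0.085
[ 0.39  0.2   1.66  0.    1.28 -1.18] [-6.83282353e-01 -3.77304018e+01 -2.50701857e+01 -6.46774261e-02
 -1.00177084e-01 -1.57244263e-03]
```

View pics/s2.png

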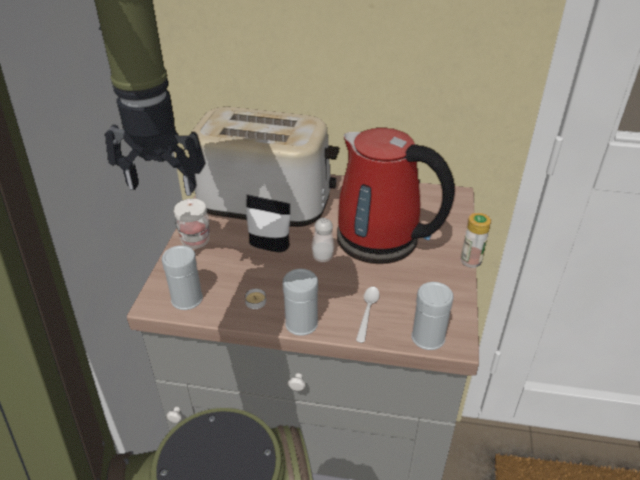

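The picture shows the open gripper above the left tin (fingers at (130,180) and (190,180), lid at (180,255)), with jaws across y. Going down.

```bash
python3 -m creep '[[[0,0,0],[0,-0.004,0.03],100],[[0,0,0],[0,0,0.03],100],[[0,0,0],[0,0,0.03],100],[[0,0,0],[0,0,0.03],100],[[0,0,0],[0,0,0.03],100],[[0,0,0],[0,0,0.028],100],[[0,0,0],[0,0,0],100],[[0,0,0],[0,0,0],100]]'
python3 -m creep '[[[0,0,0],[0,0,0],0],[[0,0,0],[0,0,0],0],[[0,0,0],[0,0,0],0],[[0,0,0],[0,0,0],0],[[0,0,0],[0,0,0],0],[[0,0,0],[0,0,0],0],[[0,0,0],[0,0,0],0],[[0,0,0],[0,0,0],0]]' 50
python3 -m creep '[[[0,0,0],[0,0,0],0],[[0,0,0],[0,0,0],0],[[0,0,0],[0,0,0],0]]'
```

```text
time_s: 3.55
eef_pos: [0.4427, 0.2257, 0.0535]
eef_rot: [-0.0, -3.14, 0.001]
force: [-0.2, 0.4, -0.1]
width: 0.0853
time_s: 4.35
eef_pos: [0.4449, 0.2259, 0.0552]
eef_rot: [0.003, 3.138, 0.003]
force: [-1.6, 1.5, 6.7]
width: 0.0572
time_s: 4.65
eef_pos: [0.4449, 0.2259, 0.0551]
eef_rot: [0.003, 3.138, 0.003]
force: [-1.7, 1.2, 6.6]
width: 0.0569
```

```bash
python3 -m creep '[[[0,0,0],[0,0,-0.008],0],[[0,0,0],[0,0,-0.008],0],[[0,0,0],[0,0,-0.008],0],[[0,0,0],[0,0,-0.008],0],[[0,0,0],[0,0,-0.008],0],[[0,0,0],[0,0,0],0],[[0,0,0],[0,0,0],0],[[0,0,0],[0,0,0],0]]'
python3 -m creep '[[[0,0,0],[0,0,0],0],[[0,0,0],[0,0,0],0],[[0,0,0],[0,0,0],0]]'
python3 -m creep '[[[0,0,0],[0,0,0],0]]'
python3 - <<'E'
from h import *
p=eyes.snapshot("side");s=read_state();print(np.round(s["force"],2),np.round(s["effort"],2))
cv2.imwrite("pics/s3.png",p["pixels"][100:400,50:450])
E
```

```text
time_s: 5.45
eef_pos: [0.4434, 0.2249, 0.093]
eef_rot: [-0.002, -3.141, 0.0]
force: [-0.8, 0.5, -4.7]
width: 0.057
time_s: 5.75
eef_pos: [0.4436, 0.225, 0.093]
eef_rot: [-0.002, -3.141, 0.0]
force: [-0.1, 0.8, -4.7]
width: 0.0568
time_s: 5.85
eef_pos: [0.4436, 0.2251, 0.0931]
eef_rot: [-0.002, -3.141, 0.0]
force: [-0.2, 0.7, -4.5]
width: 0.0567
[-0.18 -0.47 -5.39] [  0.   -43.88 -19.33  -0.    -0.     0.  ]
```

View pics/s3.png

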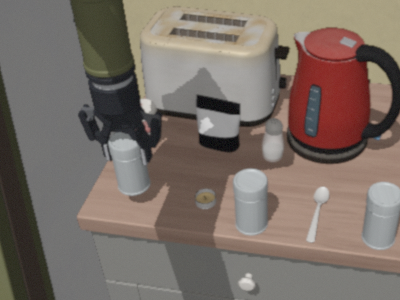

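The left tin hangs upright in the gripper and pulls about 4.7 N (≈0.48 kg). That makes it likely the heaviest, but the order still has to be followed. Setting it back down, letting go and rising.

```bash
python3 -m creep '[[[0,0,0],[0,0,0.01],0],[[0,0,0],[0,0,0.01],0],[[0,0,0],[0,0,0.01],0],[[0,0,0],[0,0,0.006],0],[[0,0,0],[0,0,0.004],0],[[0,0,0],[0,0,0],0],[[0,0,0],[0,0,0],0],[[0,0,0],[0,0,0],0]]'
python3 -m creep '[[[0,0,0],[0,0,0],100],[[0,0,0],[0,0,0],100],[[0,0,0],[0,0,0],100],[[0,0,0],[0,0,0],100],[[0,0,0],[0,0,0],100],[[0,0,0],[0,0,0],100],[[0,0,0],[0,0,0],100],[[0,0,0],[0,0,0],100]]'
```

```text
time_s: 6.7
eef_pos: [0.4428, 0.2248, 0.0551]
eef_rot: [-0.002, -3.141, 0.001]
force: [-6.0, -1.9, 19.2]
width: 0.057
time_s: 7.5
eef_pos: [0.4437, 0.2251, 0.0532]
eef_rot: [-0.002, -3.141, 0.0]
force: [-0.2, 0.7, -0.3]
width: 0.0851
```

```bash
python3 -m creep '[[[0,0,0],[0,0,-0.02],100],[[0,0,0],[0,0,-0.03],100],[[0,0,0],[0,0,-0.03],100],[[0,0,0],[0,0,-0.03],100],[[0,0,0],[0,0,-0.03],100],[[0,0,0],[0,0,0],100],[[0,0,0],[0,0,0],100]]'
python3 -m creep '[[[0,0,0],[0.0037,-0.0364,0],100],[[0,0,0],[0.0037,-0.0364,0],100],[[0,0,0],[0.0037,-0.0364,0],100],[[0,0,0],[0.0037,-0.0364,0],100],[[0,0,0],[0.0037,-0.0364,0],100],[[0,0,0],[0.0037,-0.0364,0],100],[[0,0,0],[0,0,0],100],[[0,0,0],[0,0,0],100]]'
python3 - <<'E'
from h import *
p=eyes.snapshot("side")
for r in outline_of(p,"tin_a"):
    q=atz(p,r["pixel"],.0525)
    v,c=fit(p,r["mask"].astype(np.float32),q[0],q[1]);print(round(r["p"],2),np.round(v,4),round(c,3))
E
```

```text
time_s: 8.2
eef_pos: [0.4439, 0.2252, 0.1939]
eef_rot: [0.002, 3.14, 0.001]
force: [-1.1, 0.8, -0.2]
width: 0.0852
time_s: 9.0
eef_pos: [0.4201, 0.0063, 0.192]
eef_rot: [-0.007, -3.139, -0.001]
force: [-0.1, -0.5, -1.0]
width: 0.0854
0.72 [ 0.4275 -0.214 ] 0.049
0.66 [0.4689 0.0979] 4.404
0.59 [0.4428 0.2248] 0.039
```

Left tin stands at its place (moved about 2 mm). Now the middle one, 139 mm down.

```bash
python3 -m creep '[[[0,0,0],[-0.001,0,0.03],100],[[0,0,0],[0,0,0.03],100],[[0,0,0],[0,0,0.03],100],[[0,0,0],[0,0,0.03],100],[[0,0,0],[0,0,0.018],100],[[0,0,0],[0,0,0],100],[[0,0,0],[0,0,0],100]]'
python3 -m creep '[[[0,0,0],[0,0,0],0],[[0,0,0],[0,0,0],0],[[0,0,0],[0,0,0],0],[[0,0,0],[0,0,0],0],[[0,0,0],[0,0,0],0],[[0,0,0],[0,0,0],0],[[0,0,0],[0,0,0],0],[[0,0,0],[0,0,0],0]]' 50
python3 -m creep '[[[0,0,0],[0,0,0],0],[[0,0,0],[0,0,0],0],[[0,0,0],[0,0,0],0]]'
```

```text
time_s: 9.8
eef_pos: [0.4222, 0.0077, 0.0551]
eef_rot: [0.001, -3.14, -0.0]
force: [-0.0, -0.4, -1.1]
width: 0.0855
time_s: 10.6
eef_pos: [0.4233, 0.0068, 0.0565]
eef_rot: [0.003, 3.139, 0.0]
force: [-1.1, 1.4, 6.6]
width: 0.0573
time_s: 10.9
eef_pos: [0.4233, 0.0068, 0.0566]
eef_rot: [0.003, 3.139, 0.0]
force: [-0.4, 1.1, 6.2]
width: 0.0572
```

```bash
python3 -m creep '[[[0,0,0],[0,0,-0.008],0],[[0,0,0],[0,0,-0.008],0],[[0,0,0],[0,0,-0.008],0],[[0,0,0],[0,0,-0.008],0],[[0,0,0],[0,0,-0.008],0],[[0,0,0],[0,0,0],0],[[0,0,0],[0,0,0],0],[[0,0,0],[0,0,0],0]]'
python3 -m creep '[[[0,0,0],[0,0,0],0],[[0,0,0],[0,0,0],0],[[0,0,0],[0,0,0],0]]'
python3 -m creep '[[[0,0,0],[0,0,0],0]]'
python3 - <<'E'
from h import *
p=eyes.snapshot("side");s=read_state();print(np.round(s["force"],2),np.round(s["effort"],2))
cv2.imwrite("pics/s4.png",p["pixels"][100:400,100:500])
E
```

```text
time_s: 11.7
eef_pos: [0.4219, 0.0067, 0.0951]
eef_rot: [-0.002, -3.141, -0.0]
force: [-0.9, -0.2, -2.1]
width: 0.057
time_s: 12.0
eef_pos: [0.4221, 0.0067, 0.095]
eef_rot: [-0.002, -3.141, -0.0]
force: [-0.0, -0.4, -2.2]
width: 0.0574
time_s: 12.1
eef_pos: [0.4222, 0.0067, 0.0951]
eef_rot: [-0.002, -3.141, -0.0]
force: [0.4, -0.5, -1.7]
width: 0.0571
[-0.08 -0.43 -2.59] [ -0.   -35.37 -17.27  -0.     0.     0.  ]
```

View pics/s4.png

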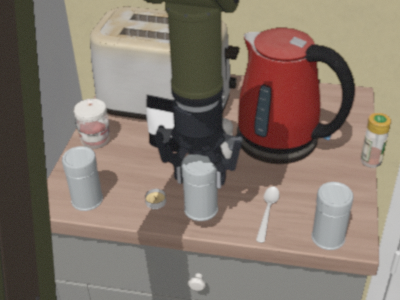

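The middle tin is held upright off the worktop and pulls about 2.1 N (≈0.2 kg), so it is lighter. Setting it down, letting go, then on to the right tin at (0.427, −0.213).

```bash
python3 -m creep '[[[0,0,0],[0,0,0.01],0],[[0,0,0],[0,0,0.01],0],[[0,0,0],[0,0,0.01],0],[[0,0,0],[0,0,0.006],0],[[0,0,0],[0,0,0.004],0],[[0,0,0],[0,0,0],0],[[0,0,0],[0,0,0],0],[[0,0,0],[0,0,0],0]]'
python3 -m creep '[[[0,0,0],[0,0,0],100],[[0,0,0],[0,0,0],100],[[0,0,0],[0,0,0],100],[[0,0,0],[0,0,0],100],[[0,0,0],[0,0,0],100],[[0,0,0],[0,0,0],100],[[0,0,0],[0,0,0],100],[[0,0,0],[0,0,0],100]]'
python3 -m creep '[[[0,0,0],[0,0,-0.02],100],[[0,0,0],[0,0,-0.03],100],[[0,0,0],[0,0,-0.03],100],[[0,0,0],[0,0,-0.03],100],[[0,0,0],[0,0,-0.03],100],[[0,0,0],[0,0,0],100],[[0,0,0],[0,0,0],100]]'
python3 -m creep '[[[0,0,0],[-0.0007,-0.0365,0],100],[[0,0,0],[-0.0007,-0.0365,0],100],[[0,0,0],[-0.0007,-0.0365,0],100],[[0,0,0],[-0.0007,-0.0365,0],100],[[0,0,0],[-0.0007,-0.0365,0],100],[[0,0,0],[-0.0007,-0.0365,0],100],[[0,0,0],[0,0,0],100],[[0,0,0],[0,0,0],100]]'
python3 - <<'E'
from h import *
p=eyes.snapshot("side")
for r in outline_of(p,"tin_a"):
    q=atz(p,r["pixel"],.0525)
    v,c=fit(p,r["mask"].astype(np.float32),q[0],q[1]);print(round(r["p"],2),np.round(v,4),round(c,3))
E
```

```text
time_s: 12.95
eef_pos: [0.4213, 0.0068, 0.0566]
eef_rot: [-0.002, -3.141, 0.0]
force: [-6.6, -0.6, 22.7]
width: 0.0573
time_s: 13.75
eef_pos: [0.4222, 0.0067, 0.0553]
eef_rot: [-0.002, -3.142, -0.0]
force: [0.1, 0.3, -0.5]
width: 0.0858
time_s: 14.45
eef_pos: [0.4225, 0.0067, 0.1958]
eef_rot: [0.002, 3.14, -0.0]
force: [-0.5, 0.4, -0.1]
width: 0.0855
time_s: 15.25
eef_pos: [0.4249, -0.2122, 0.1935]
eef_rot: [-0.006, -3.138, -0.004]
force: [0.6, 0.7, 0.5]
width: 0.0851
0.94 [0.4205 0.0063] 0.068
0.9 [ 0.4283 -0.2135] 0.081
```

```bash
python3 -m creep '[[[0,0,0],[-0.001,0,0.03],100],[[0,0,0],[0,0,0.03],100],[[0,0,0],[0,0,0.03],100],[[0,0,0],[0,0,0.03],100],[[0,0,0],[0,0,0.019],100],[[0,0,0],[0,0,0],100],[[0,0,0],[0,0,0],100]]'
python3 -m creep '[[[0,0,0],[0,0,0],0],[[0,0,0],[0,0,0],0],[[0,0,0],[0,0,0],0],[[0,0,0],[0,0,0],0],[[0,0,0],[0,0,0],0],[[0,0,0],[0,0,0],0],[[0,0,0],[0,0,0],0],[[0,0,0],[0,0,0],0]]' 50
python3 -m creep '[[[0,0,0],[0,0,0],0],[[0,0,0],[0,0,0],0],[[0,0,0],[0,0,0],0]]'
```

```text
time_s: 16.05
eef_pos: [0.4269, -0.2111, 0.0563]
eef_rot: [0.0, -3.141, -0.001]
force: [-0.3, -0.1, 0.7]
width: 0.0853
time_s: 16.85
eef_pos: [0.4281, -0.2128, 0.0577]
eef_rot: [0.003, 3.139, -0.002]
force: [-0.1, -0.2, 6.4]
width: 0.0568
time_s: 17.15
eef_pos: [0.4281, -0.2128, 0.0577]
eef_rot: [0.003, 3.139, -0.002]
force: [0.1, 0.7, 7.0]
width: 0.0568
```

```bash
python3 -m creep '[[[0,0,0],[0,0,-0.008],0],[[0,0,0],[0,0,-0.008],0],[[0,0,0],[0,0,-0.008],0],[[0,0,0],[0,0,-0.008],0],[[0,0,0],[0,0,-0.008],0],[[0,0,0],[0,0,0],0],[[0,0,0],[0,0,0],0],[[0,0,0],[0,0,0],0]]'
python3 -m creep '[[[0,0,0],[0,0,0],0],[[0,0,0],[0,0,0],0],[[0,0,0],[0,0,0],0]]'
python3 -m creep '[[[0,0,0],[0,0,0],0]]'
python3 - <<'E'
from h import *
p=eyes.snapshot("side");s=read_state();print(np.round(s["force"],2),np.round(s["effort"],2))
cv2.imwrite("pics/s5.png",p["pixels"][100:400,140:540])
E
```

```text
time_s: 17.95
eef_pos: [0.4269, -0.2121, 0.0961]
eef_rot: [-0.002, -3.141, -0.0]
force: [-0.1, -0.5, -2.5]
width: 0.0571
time_s: 18.25
eef_pos: [0.427, -0.2122, 0.096]
eef_rot: [-0.002, -3.141, -0.0]
force: [-0.4, 0.1, -2.1]
width: 0.0568
time_s: 18.35
eef_pos: [0.4271, -0.2123, 0.0961]
eef_rot: [-0.002, -3.141, -0.0]
force: [0.4, -0.1, -2.7]
width: 0.057
[ 0.91  0.34 -2.36] [ -0.   -40.65 -18.44  -0.     0.    -0.  ]
```

View pics/s5.png

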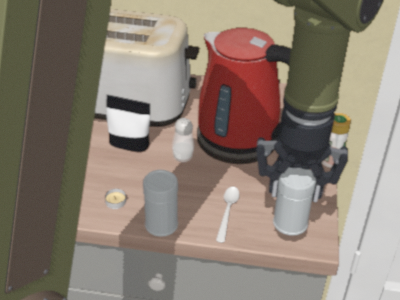

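Right tin is held upright and pulls about 2.4 N, so the left tin (4.7 N) is the heaviest. Putting this one back and returning left.

```bash
python3 -m creep '[[[0,0,0],[0,0,0.01],0],[[0,0,0],[0,0,0.01],0],[[0,0,0],[0,0,0.01],0],[[0,0,0],[0,0,0.006],0],[[0,0,0],[0,0,0.004],0],[[0,0,0],[0,0,0],0],[[0,0,0],[0,0,0],0],[[0,0,0],[0,0,0],0]]'
python3 -m creep '[[[0,0,0],[0,0,0],100],[[0,0,0],[0,0,0],100],[[0,0,0],[0,0,0],100],[[0,0,0],[0,0,0],100],[[0,0,0],[0,0,0],100],[[0,0,0],[0,0,0],100],[[0,0,0],[0,0,0],100],[[0,0,0],[0,0,0],100]]'
python3 -m creep '[[[0,0,0],[0,0,-0.02],100],[[0,0,0],[0,0,-0.03],100],[[0,0,0],[0,0,-0.03],100],[[0,0,0],[0,0,-0.03],100],[[0,0,0],[0,0,-0.03],100],[[0,0,0],[0,0,0],100],[[0,0,0],[0,0,0],100]]'
python3 -m creep '[[[0,0,0],[-0.0013,0.0365,0],100],[[0,0,0],[-0.0013,0.0365,0],100],[[0,0,0],[-0.0013,0.0365,0],100],[[0,0,0],[-0.0013,0.0365,0],100],[[0,0,0],[-0.0013,0.0365,0],100],[[0,0,0],[-0.0013,0.0365,0],100]]'
python3 -m creep '[[[0,0,0],[-0.0013,0.0365,0],100],[[0,0,0],[-0.0013,0.0365,0],100],[[0,0,0],[-0.0013,0.0365,0],100],[[0,0,0],[-0.0013,0.0365,0],100],[[0,0,0],[-0.0013,0.0365,0],100],[[0,0,0],[-0.0013,0.0365,0],100],[[0,0,0],[0,0,0],100],[[0,0,0],[0,0,0],100]]'
```

```text
time_s: 19.2
eef_pos: [0.4264, -0.2123, 0.0574]
eef_rot: [-0.002, -3.141, 0.0]
force: [-4.8, 1.2, 13.9]
width: 0.0567
time_s: 20.0
eef_pos: [0.4271, -0.2123, 0.0563]
eef_rot: [-0.002, -3.142, 0.0]
force: [0.6, 0.2, -0.9]
width: 0.0854
time_s: 20.7
eef_pos: [0.4273, -0.2124, 0.1968]
eef_rot: [0.002, 3.14, -0.001]
force: [-0.4, -0.1, -0.7]
width: 0.085
time_s: 21.3
eef_pos: [0.4337, 0.0082, 0.1946]
eef_rot: [-0.003, -3.138, -0.0]
force: [0.3, 0.1, 0.1]
width: 0.0857
time_s: 22.1
eef_pos: [0.442, 0.2258, 0.1945]
eef_rot: [0.002, -3.138, 0.003]
force: [0.5, 0.2, -0.1]
width: 0.0851
```

```bash
python3 -m creep '[[[0,0,0],[-0.001,0,0.03],100],[[0,0,0],[0,0,0.03],100],[[0,0,0],[0,0,0.03],100],[[0,0,0],[0,0,0.03],100],[[0,0,0],[0,0,0.02],100],[[0,0,0],[0,0,0],100],[[0,0,0],[0,0,0],100]]'
python3 -m creep '[[[0,0,0],[0,0,0],0],[[0,0,0],[0,0,0],0],[[0,0,0],[0,0,0],0],[[0,0,0],[0,0,0],0],[[0,0,0],[0,0,0],0],[[0,0,0],[0,0,0],0],[[0,0,0],[0,0,0],0],[[0,0,0],[0,0,0],0]]' 50
python3 -m creep '[[[0,0,0],[0,0,0],0],[[0,0,0],[0,0,0],0],[[0,0,0],[0,0,0],0]]'
python3 -m creep '[[[0,0,0],[0,0,-0.01],0],[[0,0,0],[0,0,-0.015],0],[[0,0,0],[0,0,-0.02],0],[[0,0,0],[0,0,-0.02],0],[[0,0,0],[0,0,-0.02],0],[[0,0,0],[0,0,-0.02],0],[[0,0,0],[0,0,-0.02],0],[[0,0,0],[0,0,-0.015],0]]'
python3 -m creep '[[[0,0,0],[0,0,0],0],[[0,0,0],[0,0,0],0],[[0,0,0],[0,0,0],0],[[0,0,0],[0,0,0],0],[[0,0,0],[0,0,0],0],[[0,0,0],[0,0,0],0],[[0,0,0],[0,0,0],0],[[0,0,0],[0,0,0],0]]'
python3 - <<'E'
from h import *
p=eyes.snapshot("side");print(np.round(read_state()["force"],2));cv2.imwrite("pics/s6.png",p["pixels"])
for r in outline_of(p,"tin_a"):
    q=atz(p,r["pixel"],.0525)
    v,c=fit(p,r["mask"].astype(np.float32),q[0],q[1]);print(round(r["p"],2),np.round(v,4),round(c,3))
for k in("jam_jar","tea_light","teaspoon","salt_shaker","foil_pouch"):
    for r in recognise(p,k)[:1]:print(k,round(r["p"],2),np.round(r["pixel"]))
E
```

```text
time_s: 22.8
eef_pos: [0.4438, 0.2244, 0.0559]
eef_rot: [-0.004, -3.14, 0.002]
force: [-0.0, -0.1, 0.5]
width: 0.0855
time_s: 23.6
eef_pos: [0.4453, 0.2257, 0.0578]
eef_rot: [0.001, 3.139, 0.001]
force: [-0.3, -2.9, 7.1]
width: 0.0573
time_s: 23.9
eef_pos: [0.4453, 0.2258, 0.0578]
eef_rot: [0.001, 3.139, 0.001]
force: [-0.2, -2.3, 5.8]
width: 0.0576
time_s: 24.7
eef_pos: [0.4438, 0.2258, 0.1977]
eef_rot: [0.002, 3.141, 0.001]
force: [0.5, -1.1, -4.5]
width: 0.0571
time_s: 25.5
eef_pos: [0.4444, 0.2257, 0.1962]
eef_rot: [-0.002, -3.141, 0.0]
force: [-0.3, -0.5, -4.5]
width: 0.0572
[-0.4   0.38 -3.55]
0.82 [0.5895 0.3055] 0.247
0.81 [ 0.4253 -0.2128] 0.052
0.77 [0.421  0.0068] 0.067
0.61 [ 0.4263 -0.0996] 4.319
jam_jar 0.6 [203. 224.]
tea_light 0.71 [254. 299.]
teaspoon 0.68 [369. 302.]
salt_shaker 0.6 [326. 237.]
foil_pouch 0.91 [266. 224.]
```

View pics/s6.png

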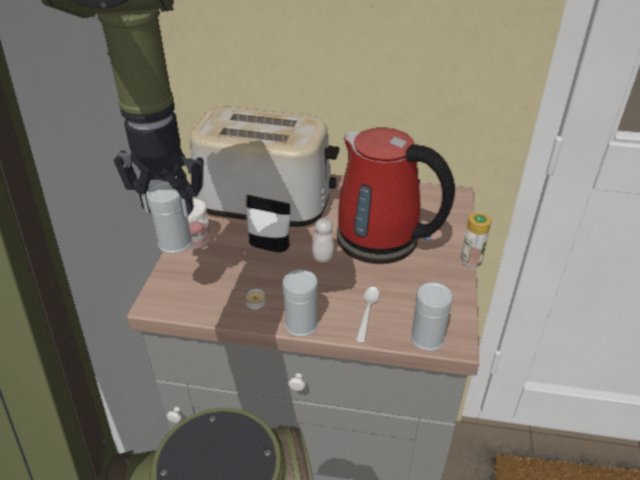

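The held tin hangs upright at (170,220), lifted about 138 mm. The middle and right tins and the small things stand in their places. Handing in.

```bash
python3 -c "
from h import *
print(ticket.finish_job())"
```

```text
the job is handed in; nothing more can be done
None
```

I lifted all three tins from left to right and finished holding the left one, the heaviest, over the front of the worktop. The job is handed in, and it reported no verdict.

**Weights felt:** the left tin pulled about 4.7 N, the middle about 2.1 N and the right about 2.4 N. I stood each tin back in its place and let go before taking the next.

**Last checks:**
- **Held tin:** it hangs upright at x ≈ 0.444 m. Its foot is about 138 mm above the worktop, worked out from the lift. The gripper is shut on it at 57 mm with a grip of 50 N, and about 4.5 N hangs on the wrist, though one single noisy reading gave 3.55 N.
- **Other two tins:** the fits in the last picture put both within about 2 mm of where they began.
- **Other things:** they look unmoved in the last picture. I checked the seed jar only by eye and did not measure it.
- **Time:** the robot's clock stood at about 26 s of the 67 s allowed.

**Readings that disagreed:** in two pictures the network reported an extra "tin", but its shape fitted no tin, so I ignored it. It also missed the left tin once, and that was the picture taken after the middle tin was put back. In the picture before that, the left tin stood about 2 mm from its start.

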